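# Count three grinding balls from the rotary dispenser into a beaker

## Robot

A 6-joint arm with a two-finger parallel gripper is mounted at the origin on a cart in front of the work surface, level with it; the furniture and walls round the work are solid. World frame = base frame: x ahead of the robot, y to its left, z up, the work surface at z = 0. Lengths are in m, angles in rad, forces in N, time in s.
With the tool pointing down it reaches from about 0.3 to 0.775 m from the base axis. Payload 14.6 kg.
Tool frame: the origin (TCP) lies on the centre line of the jaws, within the pads' length; the fingertips stand ctrl.tcp_to_tips ahead of it and the grasp point (between the pads) lies 2 mm behind it (ctrl.tcp_to_tips is the distance from the TCP to the fingertips, in m); z points along the fingers, y is the line along which they close (so a half turn about z gives the same grasp; the last joint's range is limited). The gripper opens to 94 mm and grips with 3 to 60 N. Pads are 16 mm wide; open, the fingers measure 119 mm over their backs; the gripper's body (75 mm by 177 mm) begins 78 mm behind the grasp point.
Start: joints at [-1.312, 0.3, 1.521, -0, 1.321, -0.067], TCP at [0.176, -0.521, 0.222] pointing down, gripper open.
Joint ranges: [-3.03, 3.03], [-0.79, 2.21], [0.23, 2.52], [-1.04, 4.18], [0, 3.07], [-2.55, 2.55]. Speed limits (rad/s): [2.22, 2.22, 2.57, 3.14, 3.14, 3.14].

## Interface

Orientations are given as [roll, pitch, yaw] about the fixed x, y, z axes, in that order (R = Rz(yaw) Ry(pitch) Rx(roll)).
In Python, from station import telemetry, viewer, hand_in, ctrl gives the robot as it stands.
- The arm moves only by the tool step_arm, never from a script. Its argument "plan" is a list of rows, each an object of numbers: "dx", "dy", "dz": the shift along the tool's x, y, z scaled (see below); "rx", "ry", "rz": the turn, a rotation vector about the tool's x, y, z scaled (see below); "claw": the closure, from 0 (fully open) to 1 (shut). In form: [{"dx": .., "dy": .., "dz": .., "rx": .., "ry": .., "rz": .., "claw": ..}, ...]. A call has 1 to 10 rows; each row shifts and turns the commanded pose from where the row before left it, along the tool's axes as they then stand; what a row does not reach is not made up. The controller multiplies each number of a shift by 0.1 m and each number of a turn by 90 degrees. A row lasts 1/10 s, in which the tool goes at most 50 mm and 8.59 degrees, less where a joint would pass 70% of its speed; a pose out of reach is approached as far as the arm can. A call with a number of a shift or a turn outside -1 to 1 is refused whole. A call with a gripper value outside its range is refused whole. The fingers move at their own pace and stop on an object; "grip_force" is the grip in N (left out, the last holds). Time passes only in rows, so rows that do not move let the fingers close. It gives the time, the measured TCP pose, the force, the opening and the grip force at its end, in the units of the state.
- telemetry.get_obs(): the state, without advancing time (a new reading comes with each control period).
- viewer.camera(name): name is "scene" or "top" or "wrist"; returns a dict with "img" (480x640x3 uint8, red, green, blue), "z_map" (480x640 float32, m along the optical axis (not along the pixel's ray), 0 where there is no reading), "fx", "fy", "cx", "cy" (pixels), "dist" ([k1, k2, p1, p2, k3] as OpenCV has them; the pictures are not rectified), "R" (3x3) and "t" (3): a world point X has camera coordinates R X + t; the wrist camera has in their place "tool_from_camera" (4x4, takes a point from camera to tool coordinates, whose origin is the TCP and whose axes are the flange's). Camera axes: x right, y down, z forward; pixel columns grow to the right and rows downward; lengths in m; the calibration is good to about 2 mm. A picture is of the moment at which its call begins: read the wrist's pose just before it.
- hand_in(): hands the job in; it is judged then, once.
Trained networks look in a picture, given as the dict that the camera call returned (one of the last four; its "shot" number tells which), for a name from the list of things; names that differ only in an ending like _2 or _b are one class to them, and where a whole thing is asked for, a point or a joint stands for the part that bears it (a point fixed in the world has none). Each returns a list of dicts, best first, with "score" (0 to 1); they miss things now and then, are a little off and sometimes report something else, mostly with a low value. They report only what shows in the picture. A call takes as long as a camera call. They do not tell look-alikes from the thing itself.
- viewer.recognise(target, picture): "rect" ([left, top, right, bottom] in pixels, round what is visible of it).
The state is a dict: "time_s": time; "qpos": joint angles; "joint_vel": joint speeds; "tau": joint torques, N m; "ee_pos": TCP position; "eef_rot": TCP orientation; "force": force on the tool from outside, world axes, zero at the start; "moment": the same for the moment, N m; "grip_width": finger opening in m; "grip_force": force on a finger pad.
Only numpy, scipy, OpenCV 4.12 (cv2) and the standard library are available. Lean on these libraries where they do the work, as an engineer would, in place of code of your own. Each camera call takes 0.05 s, during which the arm holds its last target. There are 200 camera calls.

## Task

Stand the small empty beaker under the spout of the ball dispenser and let go of it; then turn the dispenser's crank slowly until exactly three grinding balls have dropped into the beaker, one after another. Leave the other balls in the dispenser and the beaker upright under the spout, and do not knock the beaker over or push the things around it.

Things in the scene. Friction and masses are not known exactly. Their poses are not given: they have to be found in the camera images.
- dispenser: hand-cranked ball dispenser fixed to the bench: white foot (128 x 116 mm, 38 mm of it in front of the origin) and column, drum housing with clear wall and a floor leaning 30 degrees down to the front, upright clear tube of balls behind (front face 33 mm behind the origin, cap 318 mm up). Origin on the bench, below the drum floor's centre (132 mm up). Front with spout looks to -x; z up.
- beaker_spot (a point): point on the bench under the spout, 98 mm in front of the dispenser's origin, where the centre of the beaker's foot belongs: balls come down here, so the beaker should stand within about 10 mm of it. Axes as the dispenser's.
- spout_lip (a point): middle of the spout's lower edge, 91 mm above the bench and 71 mm in front of the dispenser's origin (underside 87 mm up; spout 28 mm wide, side walls 16 mm high). Balls roll out over it forwards and down. The 70 mm tall beaker fits under it.
- drum (a joint): turn of the blue drum and crank, rad; grows anticlockwise seen looking down on the crank; at 0 the handle is uphill (back). No end stops, either way works; takes 0.05 N m, stays where left. Its 6 rim pockets, one ball each, fill from the tube at the back and empty at the front half a turn later: third ball after about 5.5 to 6.3 rad, fourth 1.05 rad later. Turn at about 1 rad/s; 6 is too fast.
- crank_handle (a point): centre of the black crank handle, 16 mm in diameter, 40 mm long, parallel to the drum's axis, 32 mm from it, spinning freely on its pin. The point is on the handle's axis, 22 mm above the steel crank arm, 19 mm below the handle's upper end. z axis: along the drum's axis, outwards, 30 degrees from vertical towards the dispenser's front; x axis: from drum axis to handle. Turns with the drum.
- crank_centre (a point): point on the drum's axis at the level of crank_handle: the handle's centre goes round it on a circle of 32 mm radius, square to the z axis (along the drum's axis, outwards and up). z axis as crank_handle's.
- beaker_mid (a point): small clear glass beaker, empty, loose, 0.06 kg, 70 mm tall: body 50 mm in diameter, rim 56 mm (61 mm over the pouring lip). The point is on its axis, 35 mm above its foot; z is up.
- ball_1_center (a point): centre of a white ceramic grinding ball, 15 mm in diameter, 11 g; the lowest in the tube, the first to come out.
- ball_2_center (a point): centre of a white ceramic grinding ball, 15 mm in diameter, 11 g; number 2 in the tube from below.
- ball_3_center (a point): centre of a white ceramic grinding ball, 15 mm in diameter, 11 g; number 3 in the tube from below.
- ball_4_center (a point): centre of a white ceramic grinding ball, 15 mm in diameter, 11 g; number 4 in the tube from below. It must stay in the dispenser.
- ball_5_center (a point): centre of a white ceramic grinding ball, 15 mm in diameter, 11 g; number 5 in the tube from below. It must stay in the dispenser.
- ball_6_center (a point): centre of a white ceramic grinding ball, 15 mm in diameter, 11 g; number 6 in the tube from below. It must stay in the dispenser.
- timer: white bench timer with an orange stripe, 70 x 78 x 34 mm; bystander, origin under its centre
- petri: closed petri dish with pink medium, 91 mm across, 16 mm high; bystander, origin under its centre
- vial_amber: small brown vial with a white cap, 22 mm across, 52 mm tall; bystander, origin under its centre
- vial_clear: small clear vial with a black cap, 22 mm across, 52 mm tall; bystander, origin under its centre
There are look-alikes about, which are no part of the job. What is shaped like the part that bears beaker_mid but brown or turquoise is not meant.

How it is judged:
By the outcome, as a careful person would: the job done as asked, in the order asked, and still so for the second after the job is handed in, with the robot touching nothing.
It also fails if it takes over 64 s, if anything falls off the work surface, if the arm or the gripper's body presses on something with over 40 N, if the wrist force passes 120 N, or if a joint passes its speed limit or range.

## Working session

There is one attempt and no reset: what is moved stays moved. The work goes in short steps, Python scripts to look and compute and a tool call to move; the robot and the scene stay as the last step left them, time stands still between calls to the robot, and variables do not carry over. Pictures are saved under pics/ and viewed, at most 10 in all, crops included, and the job is handed in when it is done.

Besides the shell and the picture viewer there is one more tool, called by a JSON object that holds its "name" and its "arguments". step_arm: Moves the arm, as the interface text tells. Shifts and turns lie within -1 to 1; 1 stands for 0.1 m of shift or 90 degrees of turn. Its arguments: {"type":"object","properties":{"plan":{"type":"array"},"grip_force":{"type":"number"}},"required":["plan"]}

```bash
mkdir -p pics; ls; cat > h.py <<'E'
from station import telemetry, viewer, hand_in, ctrl
import numpy as np, cv2
from scipy.spatial.transform import Rotation as Ro
def K(c): return np.array([[c['fx'],0,c['cx']],[0,c['fy'],c['cy']],[0,0,1.]])
def pose(o=None):
    o=o or telemetry.get_obs(); return Ro.from_euler('xyz',o['eef_rot']).as_matrix(), np.array(o['ee_pos'])
def ext(c):  # world->cam R,t
    if 'R' in c: return np.array(c['R']),np.array(c['t'])
    Rw,p=pose(); T=np.eye(4);T[:3,:3]=Rw;T[:3,3]=p
    M=np.linalg.inv(T@np.array(c['tool_from_camera'])); return M[:3,:3],M[:3,3]
def ray(c,uv):
    n=cv2.undistortPoints(np.array([[uv]],float),K(c),np.array(c['dist']))[0,0]; return np.array([n[0],n[1],1.])
def at_z(c,uv,z):
    R,t=ext(c); d=R.T@ray(c,uv); o=-R.T@t; return o+d*(z-o[2])/d[2]
def at_depth(c,uv):
    R,t=ext(c); z=float(c['z_map'][int(uv[1]),int(uv[0])]); return R.T@(ray(c,uv)*z-t)
def proj(c,X):
    R,t=ext(c); return cv2.projectPoints(np.array(X,float).reshape(-1,3),cv2.Rodrigues(R)[0],t,K(c),np.array(c['dist']))[0][:,0]
def save(c,n,box=None,s=1):
    im=c['img'][...,::-1]
    if box: im=im[box[1]:box[3],box[0]:box[2]]
    cv2.imwrite('pics/'+n,cv2.resize(im,None,fx=s,fy=s,interpolation=cv2.INTER_CUBIC))
E
python3 - <<'E'
from h import *
print(ctrl.tcp_to_tips, telemetry.get_obs())
for n in ['scene','top']:
    c=viewer.camera(n); save(c,n+'0.png')
    print(n, 'cam at', -np.array(c['R']).T@np.array(c['t']))
    for t in ['dispenser','beaker_mid','crank_handle','timer','petri','vial_amber','vial_clear','drum']:
        for r in viewer.recognise(t,c)[:4]: 
            b=r['rect']; m=((b[0]+b[2])/2,(b[1]+b[3])/2)
            print(t,np.round(r['score'],2),np.round(b),at_depth(c,m).round(3))
E
```

```text
pics
0.017 {'time_s': 0.0, 'qpos': array([-1.31161810e+00,  3.00473070e-01,  1.52157728e+00, -8.07478240e-06,
        1.32069285e+00, -6.65809627e-02]), 'joint_vel': array([-1.20978150e-03,  1.28181734e-05,  3.20131234e-04, -3.31810671e-04,
        5.80466319e-04,  1.53541710e-03]), 'tau': array([-2.11889535e-03, -5.31819034e+01, -3.52734911e+01,  7.07706157e-02,
        2.43942562e-02, -1.28980464e-04]), 'ee_pos': array([ 0.17595901, -0.52083986,  0.22188684]), 'eef_rot': array([-3.14044414e+00, -6.87440179e-05,  3.25761154e-01]), 'force': array([-0.02831701, -0.03034162, -0.92131627]), 'moment': array([-0.03397383, -0.0291783 , -0.02114273]), 'grip_force': 0.0, 'grip_width': 0.09348249133312751}
scene cam at [-0.22368922  0.58055792  0.69974483]
beaker_mid 0.76 [300. 268. 323. 304.] [ 0.527 -0.114  0.049]
beaker_mid 0.51 [457. 238. 471. 265.] [ 0.376 -0.517  0.045]
crank_handle 0.82 [227. 240. 274. 282.] [0.577 0.014 0.146]
timer 0.56 [175. 342. 220. 389.] [0.502 0.21  0.022]
petri 0.89 [319. 258. 354. 280.] [ 0.581 -0.252  0.015]
vial_amber 0.62 [162. 331. 177. 354.] [0.591 0.219 0.032]
vial_clear 0.7 [167. 313. 182. 339.] [0.621 0.189 0.042]
drum 0.87 [226. 241. 271. 274.] [0.581 0.016 0.154]
top cam at [ 0.3964922  -0.16020863  1.18074108]
dispenser 0.74 [230. 160. 291. 243.] [ 0.613 -0.005  0.161]
beaker_mid 0.96 [357. 258. 382. 284.] [ 0.455 -0.261  0.003]
beaker_mid 0.88 [459. 279. 489. 304.] [ 0.396 -0.529 -0.   ]
beaker_mid 0.87 [407. 283. 432. 310.] [ 0.387 -0.386  0.005]
beaker_mid 0.76 [301. 220. 327. 248.] [ 0.556 -0.12   0.001]
crank_handle 0.94 [239. 191. 277. 228.] [0.595 0.001 0.164]
crank_handle 0.38 [356. 260. 382. 283.] [ 0.455 -0.259 -0.003]
timer 0.68 [174. 232. 212. 273.] [0.515 0.195 0.023]
petri 0.57 [354. 201. 385. 232.] [ 0.594 -0.265  0.019]
vial_clear 0.2 [230. 162. 291. 242.] [ 0.613 -0.005  0.161]
drum 0.72 [236. 192. 280. 231.] [0.591 0.001 0.161]
```

```bash
python3 - <<'E'
import cv2,numpy as np
a=cv2.imread('pics/top0.png')[140:330,160:510]; b=cv2.imread('pics/scene0.png')[180:400,140:490]
a=cv2.resize(a,(700,380),interpolation=3);cv2.imwrite('pics/top0c.png',a)
cv2.imwrite('pics/scene0c.png',cv2.resize(b,(700,440),interpolation=3))
E
```

```text
(no output)
```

View pics/top0c.png

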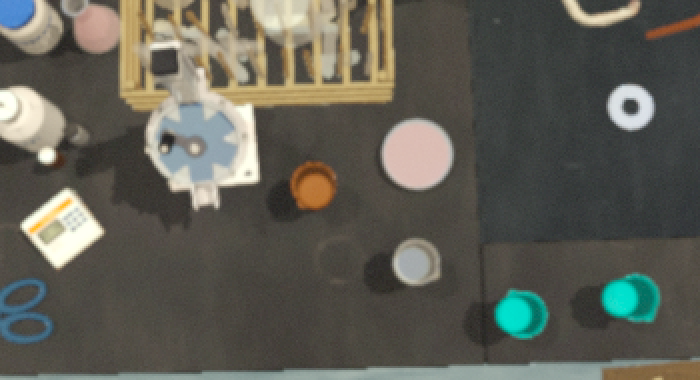

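View pics/scene0c.png

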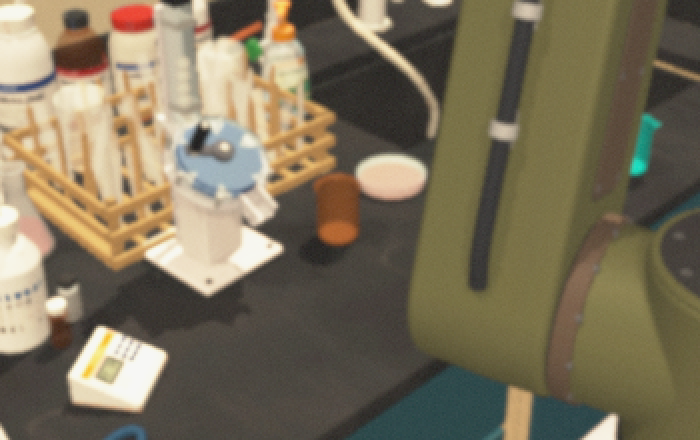

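Clear beaker is at full-picture pixel (368,271) in the top view. Look-alikes are the brown one at (317,233) and the turquoise ones at (420,297) and (475,290). The description picks the clear one at (368,271). Dispenser: drum hub at about (257,214), spout at (262,238), handle at (244,211).

```bash
python3 - <<'E'
from h import *
c=viewer.camera('top'); s=viewer.camera('scene')
f=lambda u,v:(160+u/2,140+v/2); g=lambda u,v:(140+u/2,180+v/2)
for n,p in dict(footBR=(254,180),footTR=(254,110),hub=(195,147),spout=(205,190),handle=(167,142),cap=(163,60),beakerfloor=(413,262)).items():
    print('top',n,at_depth(c,f(*p)).round(3),at_z(c,f(*p),.006).round(3))
for n,p in dict(fL=(152,255),fF=(209,285),fR=(276,246),hub=(222,150),handle=(200,132),lip=(262,215),cap=(180,0)).items():
    print('scene',n,at_depth(s,g(*p)).round(3),at_z(s,g(*p),.006).round(3))
# point cloud of both for dispenser
for cam in (c,s):
    R,t=ext(cam)
    uu,vv=np.meshgrid(np.arange(640),np.arange(480)); n=cv2.undistortPoints(np.stack([uu,vv],-1).reshape(-1,1,2).astype(float),K(cam),np.array(cam['dist']))[:,0]
    z=cam['z_map'].ravel(); P=(np.c_[n,np.ones(len(n))]*z[:,None]-t)@R
    ok=(z>0)&(abs(P[:,0]-.6)<.13)&(abs(P[:,1])<.13)
    np.save('pc_%d.npy'%(cam is s),np.c_[P,cam['img'].reshape(-1,3)][ok])
    Q=P[ok]; b=cam['img'].reshape(-1,3)[ok].astype(int)
    m=(b[:,2]>b[:,0]+25)&(Q[:,2]>.1); Q=Q[m]; ctr=Q.mean(0); w=np.linalg.svd(Q-ctr)[2][2]; print(len(Q),ctr.round(3),'normal',w.round(3))
save(c,'topd.png',(220,150,390,290),4); save(s,'d2.png')
E
```

```text
top footBR [ 0.568 -0.05   0.008] [ 0.569 -0.05   0.006]
top footTR [ 0.664 -0.051 -0.001] [ 0.662 -0.051  0.006]
top hub [0.586 0.003 0.162] [0.615 0.028 0.006]
top spout [0.545 0.001 0.1  ] [0.557 0.015 0.006]
top handle [0.586 0.028 0.199] [0.623 0.065 0.006]
top cap [0.644 0.008 0.32 ] [0.735 0.07  0.006]
top beakerfloor [ 0.456 -0.253  0.001] [ 0.456 -0.253  0.006]
scene fL [0.656 0.065 0.011] [0.663 0.061 0.006]
scene fF [0.563 0.053 0.012] [0.57  0.048 0.006]
scene fR [ 0.57  -0.048  0.012] [ 0.577 -0.054  0.006]
scene hub [0.581 0.009 0.157] [ 0.806 -0.15   0.006]
scene handle [0.574 0.04  0.193] [ 0.869 -0.159  0.006]
scene lip [ 0.535 -0.003  0.091] [ 0.641 -0.085  0.006]
scene cap [0.634 0.011 0.313] [ 1.314 -0.441  0.006]
610 [ 0.595 -0.001  0.151] normal [-0.499 -0.033  0.866]
382 [0.578 0.021 0.143] normal [-0.501 -0.028  0.865]
```

View pics/topd.png

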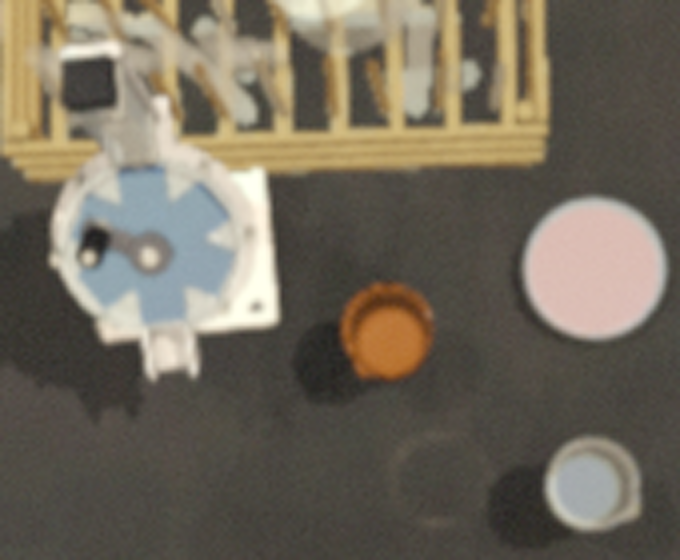

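The close crop confirms the clear beaker at full pixel (367,271). The next thing over is the brown beaker at (317,233), which I leave alone. Plan: grip with the tool tilted 30° forward, parallel to the drum's axis. That clears the spout, and the same orientation suits the handle.

{"name": "step_arm", "arguments": {"plan": [{"dx": 0.29, "dy": -0.175, "claw": 0}, {"dx": 0.29, "dy": -0.175, "claw": 0}, {"dx": 0.29, "dy": -0.175, "claw": 0}, {"dx": 0.29, "dy": -0.175, "claw": 0}, {"dx": 0.29, "dy": -0.175, "claw": 0}, {"dx": 0.29, "dy": -0.175, "claw": 0}, {"dx": 0.29, "dy": -0.175, "claw": 0}, {"dx": 0.29, "dy": -0.175, "claw": 0}, {"dx": 0.29, "dy": -0.175, "claw": 0}, {"dx": 0.29, "dy": -0.175, "claw": 0}], "grip_force": 8}}

```text
$.plan[0]: bad value
```

{"name": "step_arm", "arguments": {"plan": [{"rz": 0.082, "claw": 0}, {"rz": 0.082, "claw": 0}, {"ry": 0.0834, "claw": 0}, {"ry": 0.0834, "claw": 0}, {"ry": 0.0834, "claw": 0}, {"ry": 0.0833, "claw": 0}, {"claw": 0}, {"claw": 0}]}}

```text
$.plan[0]: bad value
```

```bash
cat >> h.py <<'E'
def to(X,o=None):  # shift in tool units to reach world X
    R,p=pose(o); return (R.T@(np.array(X)-p)/0.1).round(3)
E
python3 - <<'E'
from h import *
o=telemetry.get_obs(); print(o['time_s'],o['qpos'].round(2),pose()[1].round(4)); print(pose()[0].round(3))
c=viewer.camera('wrist'); save(c,'w1.png')
for r in viewer.recognise('beaker_mid',c): print(np.round(r['score'],2),np.round(r['rect'],1), at_z(c,((r['rect'][0]+r['rect'][2])/2,(r['rect'][1]+r['rect'][3])/2),.035).round(3))
c=viewer.camera('top')
for r in viewer.recognise('beaker_mid',c): print(np.round(r['score'],2),np.round(r['rect'],1), at_z(c,((r['rect'][0]+r['rect'][2])/2,(r['rect'][1]+r['rect'][3])/2),.035).round(3))
E
```

```text
1.0 [-1.31  0.3   1.52  0.    1.32 -0.07] [ 0.176  -0.5211  0.2224]
[[ 0.947  0.32   0.   ]
 [ 0.32  -0.947  0.   ]
 [ 0.    -0.    -1.   ]]
0.7 [367.    0.  428.1  33.7] [ 0.386 -0.525  0.035]
0.84 [459.8 280.2 489.8 302.6] [ 0.395 -0.519  0.035]
0.79 [306.  223.1 329.  247. ] [ 0.549 -0.13   0.035]
0.71 [357.6 260.3 382.1 284.8] [ 0.45  -0.259  0.035]
0.67 [407.7 286.1 431.  307.9] [ 0.386 -0.38   0.035]
```

View pics/w1.png

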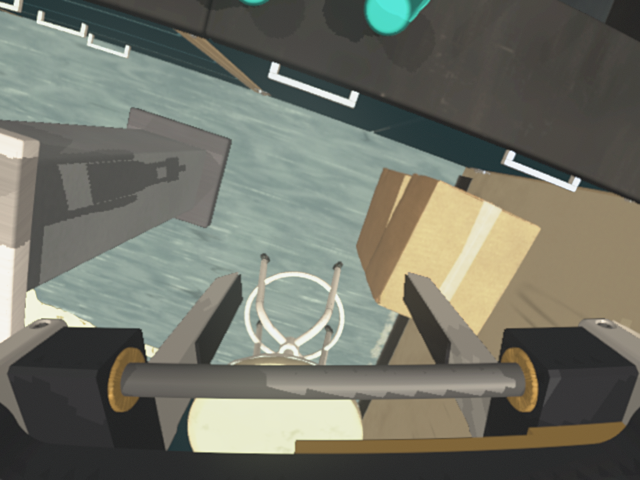

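The moves were refused, so the picture still shows the start pose (fingers over the floor, a turquoise beaker at the top edge). I'll write out every field in each row.

{"name": "step_arm", "arguments": {"plan": [{"dx": 0.29, "dy": -0.175, "dz": 0, "rx": 0, "ry": 0, "rz": 0, "claw": 0}, {"dx": 0.29, "dy": -0.175, "dz": 0, "rx": 0, "ry": 0, "rz": 0, "claw": 0}, {"dx": 0.29, "dy": -0.175, "dz": 0, "rx": 0, "ry": 0, "rz": 0, "claw": 0}, {"dx": 0.29, "dy": -0.175, "dz": 0, "rx": 0, "ry": 0, "rz": 0, "claw": 0}, {"dx": 0.29, "dy": -0.175, "dz": 0, "rx": 0, "ry": 0, "rz": 0, "claw": 0}, {"dx": 0.29, "dy": -0.175, "dz": 0, "rx": 0, "ry": 0, "rz": 0, "claw": 0}, {"dx": 0.29, "dy": -0.175, "dz": 0, "rx": 0, "ry": 0, "rz": 0, "claw": 0}, {"dx": 0.29, "dy": -0.175, "dz": 0, "rx": 0, "ry": 0, "rz": 0, "claw": 0}, {"dx": 0.29, "dy": -0.175, "dz": 0, "rx": 0, "ry": 0, "rz": 0, "claw": 0}, {"dx": 0.29, "dy": -0.175, "dz": 0, "rx": 0, "ry": 0, "rz": 0, "claw": 0}], "grip_force": 8}}

```text
time_s: 2.2
ee_pos: [0.3955, -0.2613, 0.2226]
eef_rot: [3.141, -0.0, 0.326]
force: [-0.0, -0.5, 0.6]
grip_width: 0.0943
grip_force: 0.0
```

{"name": "step_arm", "arguments": {"plan": [{"dx": 0, "dy": 0, "dz": 0, "rx": 0, "ry": 0, "rz": 0.082, "claw": 0}, {"dx": 0, "dy": 0, "dz": 0, "rx": 0, "ry": 0, "rz": 0.082, "claw": 0}, {"dx": 0, "dy": 0, "dz": 0, "rx": 0, "ry": 0.0834, "rz": 0, "claw": 0}, {"dx": 0, "dy": 0, "dz": 0, "rx": 0, "ry": 0.0834, "rz": 0, "claw": 0}, {"dx": 0, "dy": 0, "dz": 0, "rx": 0, "ry": 0.0833, "rz": 0, "claw": 0}, {"dx": 0, "dy": 0, "dz": 0, "rx": 0, "ry": 0.0833, "rz": 0, "claw": 0}, {"dx": 0, "dy": 0, "dz": 0, "rx": 0, "ry": 0, "rz": 0, "claw": 0}, {"dx": 0, "dy": 0, "dz": 0, "rx": 0, "ry": 0, "rz": 0, "claw": 0}]}}

```text
time_s: 3.0
ee_pos: [0.3944, -0.2629, 0.2227]
eef_rot: [3.141, -0.521, 0.067]
force: [0.2, -0.0, 0.1]
grip_width: 0.0938
grip_force: 0.0
```

```bash
python3 - <<'E'
from h import *
o=telemetry.get_obs(); print(o['time_s'],o['qpos'].round(2),pose()[1].round(4)); print(pose()[0].round(3))
c=viewer.camera('wrist'); save(c,'w2.png')
for r in viewer.recognise('beaker_mid',c): 
  b=r['rect'];print(np.round(r['score'],2),np.round(b,1), at_z(c,((b[0]+b[2])/2,(b[1]+b[3])/2),.035).round(3))
E
```

```text
3.0 [-0.89 -0.05  2.    0.52  0.94  0.36] [ 0.3944 -0.2629  0.2227]
[[ 0.866  0.067  0.496]
 [ 0.058 -0.998  0.033]
 [ 0.497  0.    -0.868]]
0.97 [513.7 290.1 596.  327.8] [ 0.414 -0.52   0.035]
0.96 [186.7 135.2 246.6 198.7] [ 0.557 -0.124  0.035]
0.94 [290.6 224.5 342.7 284.7] [ 0.458 -0.252  0.035]
0.61 [401.1 308.  461.7 355.2] [ 0.382 -0.381  0.035]
0.21 [  1.    2.5 182.8 168.3] [0.668 0.066 0.035]
```

View pics/w2.png

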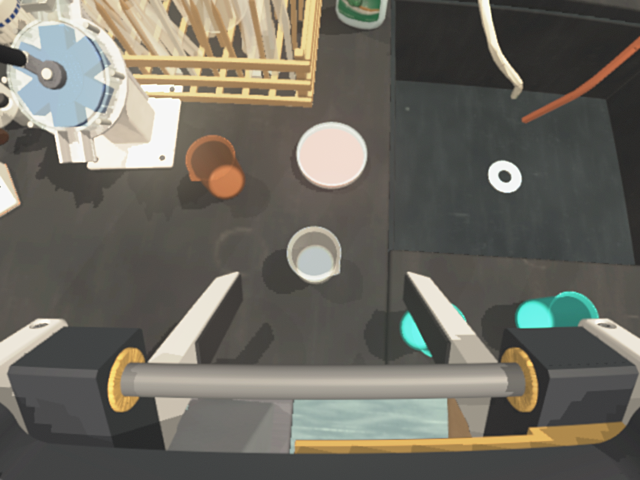

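The wrist view shows the clear beaker at (315,254), rim centre about (314,252) and floor about (316,262). The brown one is at (215,165) and the dispenser's spout at (78,150).

```bash
python3 - <<'E'
from h import *
c=viewer.camera('wrist')
print('rim',at_z(c,(313.5,252),.07).round(4),'floor',at_z(c,(316,261.5),.003).round(4))
print('foot',at_z(c,(168,166),.01).round(4),at_z(c,(181,99),.01).round(4),at_z(c,(84,166),.01).round(4))
print('spout lip bottom',at_z(c,(62,162),.091).round(4),at_z(c,(96,160),.091).round(4),'hub',at_z(c,(48,74),.165).round(4),at_depth(c,(48,74)).round(4))
t=np.array([.456,-.256,.033]); R,p=pose()
pre=t-.09*R[:,2]; print('to pre',to(pre),'to grasp',to(t))
E
```

```text
rim [ 0.4532 -0.2498  0.07  ] floor [ 0.4558 -0.2509  0.003 ]
foot [ 0.5665 -0.0499  0.01  ] [ 0.6686 -0.0479  0.01  ] [0.5606 0.0657 0.01  ]
spout lip bottom [0.5275 0.0243 0.091 ] [ 0.5315 -0.014   0.091 ] hub [ 0.5788 -0.0036  0.165 ] [0.5836 0.0029 0.1591]
to pre [-0.417 -0.023  1.049] to grasp [-0.417 -0.023  1.949]
```

{"name": "step_arm", "arguments": {"plan": [{"dx": -0.21, "dy": -0.028, "dz": 0.1, "rx": 0, "ry": 0, "rz": 0, "claw": 0}, {"dx": -0.21, "dy": -0.028, "dz": 0.25, "rx": 0, "ry": 0, "rz": 0, "claw": 0}, {"dx": 0, "dy": 0, "dz": 0.35, "rx": 0, "ry": 0, "rz": 0, "claw": 0}, {"dx": 0, "dy": 0, "dz": 0.35, "rx": 0, "ry": 0, "rz": 0, "claw": 0}, {"dx": 0, "dy": 0, "dz": 0.35, "rx": 0, "ry": 0, "rz": 0, "claw": 0}, {"dx": 0, "dy": 0, "dz": 0.3, "rx": 0, "ry": 0, "rz": 0, "claw": 0}, {"dx": 0, "dy": 0, "dz": 0.245, "rx": 0, "ry": 0, "rz": 0, "claw": 0}, {"dx": 0, "dy": 0, "dz": 0, "rx": 0, "ry": 0, "rz": 0, "claw": 0}, {"dx": 0, "dy": 0, "dz": 0, "rx": 0, "ry": 0, "rz": 0, "claw": 0}], "grip_force": 8}}

```text
time_s: 4.05
ee_pos: [0.4554, -0.2523, 0.0332]
eef_rot: [-3.141, -0.523, 0.069]
force: [0.1, 0.2, 0.2]
grip_width: 0.094
grip_force: 0.0
```

{"name": "step_arm", "arguments": {"plan": [{"dx": 0, "dy": 0, "dz": 0, "rx": 0, "ry": 0, "rz": 0, "claw": 0.3}, {"dx": 0, "dy": 0, "dz": 0, "rx": 0, "ry": 0, "rz": 0, "claw": 0.4}, {"dx": 0, "dy": 0, "dz": 0, "rx": 0, "ry": 0, "rz": 0, "claw": 0.45}, {"dx": 0, "dy": 0, "dz": 0, "rx": 0, "ry": 0, "rz": 0, "claw": 0.5}, {"dx": 0, "dy": 0, "dz": 0, "rx": 0, "ry": 0, "rz": 0, "claw": 0.6}, {"dx": 0, "dy": 0, "dz": 0, "rx": 0, "ry": 0, "rz": 0, "claw": 0.8}, {"dx": 0, "dy": 0, "dz": 0, "rx": 0, "ry": 0, "rz": 0, "claw": 1}, {"dx": 0, "dy": 0, "dz": 0, "rx": 0, "ry": 0, "rz": 0, "claw": 1}], "grip_force": 8}}

```text
time_s: 4.85
ee_pos: [0.4551, -0.2527, 0.033]
eef_rot: [-3.142, -0.524, 0.068]
force: [-0.7, 0.2, 0.8]
grip_width: 0.0508
grip_force: 7.7
```

```bash
python3 - <<'E'
from h import *
o=telemetry.get_obs(); print(o['time_s'],pose()[1].round(4),o['grip_width'],o['grip_force'],o['qpos'].round(2))
c=viewer.camera('wrist'); save(c,'w3.png')
c=viewer.camera('top'); b=max(viewer.recognise('dispenser',c),key=lambda r:r['score']); print(b)
# dispenser pose fit from depth clouds: foot top edges, drum plane
for k in (0,1):
    P=np.load('pc_%d.npy'%k); m=(P[:,2]>.004)&(P[:,2]<.02)&(P[:,3:6].min(1)>130); Q=P[m,:3]
    print(k,m.sum(),cv2.minAreaRect(Q[:,:2].astype(np.float32)), Q.min(0).round(3),Q.max(0).round(3), np.median(Q[:,2]))
E
```

```text
4.85 [ 0.4551 -0.2527  0.033 ] 0.05083142896964036 7.742798002698734 [-0.76  0.37  2.05  0.86  0.51  0.02]
{'rect': [231.8, 161.1, 289.9, 245.3], 'score': 0.77}
0 331 ((0.6323190927505493, -0.01839938759803772), (0.1362501084804535, 0.20792490243911743), 48.9576530456543) [ 0.539 -0.097  0.004] [0.729 0.091 0.02 ] 0.012057512369793294
1 1034 ((0.6259588003158569, -0.0017303377389907837), (0.16446301341056824, 0.18251921236515045), 60.707130432128906) [ 0.556 -0.118  0.004] [0.725 0.069 0.02 ] 0.012648939428659696
```

Gripped (50.8 mm, 7.7 N). Lifting and carrying in front of the dispenser, keeping clear of the brown beaker.

{"name": "step_arm", "arguments": {"plan": [{"dx": 0.075, "dy": 0, "dz": -0.13, "rx": 0, "ry": 0, "rz": 0, "claw": 1}, {"dx": 0.075, "dy": 0, "dz": -0.13, "rx": 0, "ry": 0, "rz": 0, "claw": 1}, {"dx": 0, "dy": -0.2, "dz": 0, "rx": 0, "ry": 0, "rz": 0, "claw": 1}, {"dx": 0, "dy": -0.35, "dz": 0, "rx": 0, "ry": 0, "rz": 0, "claw": 1}, {"dx": 0, "dy": -0.4, "dz": 0, "rx": 0, "ry": 0, "rz": 0, "claw": 1}, {"dx": 0, "dy": -0.4, "dz": 0, "rx": 0, "ry": 0, "rz": 0, "claw": 1}, {"dx": 0, "dy": -0.4, "dz": 0, "rx": 0, "ry": 0, "rz": 0, "claw": 1}, {"dx": 0, "dy": -0.4, "dz": 0, "rx": 0, "ry": 0, "rz": 0, "claw": 1}, {"dx": 0, "dy": -0.3, "dz": 0, "rx": 0, "ry": 0, "rz": 0, "claw": 1}, {"dx": 0, "dy": -0.05, "dz": 0, "rx": 0, "ry": 0, "rz": 0, "claw": 1}]}}

```text
time_s: 6.0
ee_pos: [0.4375, -0.0007, 0.063]
eef_rot: [-3.141, -0.524, 0.071]
force: [0.1, -0.3, -0.6]
grip_width: 0.0512
grip_force: 7.8
```

```bash
python3 - <<'E'
from h import *
o=telemetry.get_obs(); print(o['time_s'],pose()[1].round(4),o['grip_width'],o['grip_force'])
c=viewer.camera('wrist'); save(c,'w4.png'); np.save('w4.npy',{**c,'pose':pose()},allow_pickle=True)
R,p=pose()
yaw=.068
for ox,oy in [(.605,.003)]:
    o=np.array([ox,oy]);e=np.array([np.cos(yaw),np.sin(yaw)]);f=np.array([-e[1],e[0]])
    W=lambda x,y,z:np.r_[o+x*e+y*f,z]
    print('foot front corners',proj(c,[W(-.038,.058,.01),W(-.038,-.058,.01),W(-.038,.064,.01),W(-.038,-.064,.01)]).round(),'lip',proj(c,[W(-.071,.014,.091),W(-.071,-.014,.091)]).round())
E
```

```text
6.0 [ 0.4375 -0.0007  0.063 ] 0.051213233711940524 7.789269951803899
foot front corners [[257. 137.]
 [406. 138.]
 [250. 137.]
 [413. 138.]] lip [[309. 110.]
 [363. 110.]]
```

View pics/w4.png

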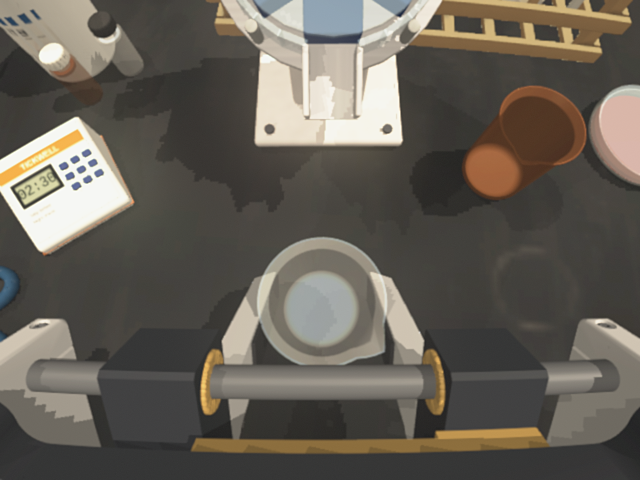

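The held beaker is upright (rim centre about (322,301)). The foot's front edge runs from (255,145) to (402,145), and the spout lip is at (304..361,117), which is about 2 mm to the left of what I predicted.

```bash
python3 - <<'E'
from h import *
c=np.load('w4.npy',allow_pickle=True).item(); 
print('rim',at_z(c,(322,301),.1).round(4),'floor',at_z(c,(321,309),.033).round(4),'lip',at_z(c,(332.5,117),.091).round(4),'foot',at_z(c,(328.5,145.5),0).round(4))
print(c['z_map'][117,320],c['z_map'][110,332])
yaw=.069;e=np.array([np.cos(yaw),np.sin(yaw)])
b=(at_z(c,(322,301),.1)+at_z(c,(321,309),.033))[:2]/2
lip=at_z(c,(332.5,117),.091)[:2]; spot=lip-.027*e; o=lip+.071*e; o2=at_z(c,(328.5,145.5),0)[:2]+.038*e
print('origin',o,o2,'beaker',b,'spot',spot,'spot2',o2-.098*e)
s=(spot+o2-.098*e)/2
d=np.r_[s-b,0]; R,p=pose(); print('shift',(R.T@d*10).round(3),'down30',(R.T@[0,0,-.03]*10).round(3))
E
```

```text
rim [ 0.4349 -0.0016  0.1   ] floor [ 0.4344 -0.0009  0.033 ] lip [ 5.296e-01 -3.000e-04  9.100e-02] foot [0.5654 0.0025 0.    ]
0.17226268 0.1718888
origin [0.60039468 0.00457573] [0.6032727  0.00516146] beaker [ 0.43464538 -0.00123549] spot [ 0.50262787 -0.00218091] spot2 [ 0.5055059  -0.00159518]
shift [0.599 0.056 0.346] down30 [-0.15  0.    0.26]
```

{"name": "step_arm", "arguments": {"plan": [{"dx": -0.11, "dy": 0, "dz": 0.19, "rx": 0, "ry": 0, "rz": 0, "claw": 1}, {"dx": 0.1, "dy": 0.01, "dz": 0.058, "rx": 0, "ry": 0, "rz": 0, "claw": 1}, {"dx": 0.2, "dy": 0.02, "dz": 0.115, "rx": 0, "ry": 0, "rz": 0, "claw": 1}, {"dx": 0.2, "dy": 0.02, "dz": 0.115, "rx": 0, "ry": 0, "rz": 0, "claw": 1}, {"dx": 0.1, "dy": 0.005, "dz": 0.058, "rx": 0, "ry": 0, "rz": 0, "claw": 1}, {"dx": 0, "dy": 0, "dz": 0, "rx": 0, "ry": 0, "rz": 0, "claw": 1}, {"dx": -0.02, "dy": 0, "dz": 0.035, "rx": 0, "ry": 0, "rz": 0, "claw": 1}, {"dx": -0.015, "dy": 0, "dz": 0.025, "rx": 0, "ry": 0, "rz": 0, "claw": 1}, {"dx": 0, "dy": 0, "dz": 0, "rx": 0, "ry": 0, "rz": 0, "claw": 1}, {"dx": 0, "dy": 0, "dz": 0, "rx": 0, "ry": 0, "rz": 0, "claw": 1}]}}

```text
time_s: 7.05
ee_pos: [0.5072, -0.0041, 0.0341]
eef_rot: [-3.142, -0.523, 0.068]
force: [0.8, 0.6, -1.5]
grip_width: 0.0513
grip_force: 7.8
```

{"name": "step_arm", "arguments": {"plan": [{"dx": -0.005, "dy": 0, "dz": 0.009, "rx": 0, "ry": 0, "rz": 0, "claw": 1}, {"dx": 0, "dy": 0, "dz": 0, "rx": 0, "ry": 0, "rz": 0, "claw": 1}, {"dx": 0, "dy": 0, "dz": 0, "rx": 0, "ry": 0, "rz": 0, "claw": 0.4}, {"dx": 0, "dy": 0, "dz": 0, "rx": 0, "ry": 0, "rz": 0, "claw": 0.2}, {"dx": 0, "dy": 0, "dz": 0, "rx": 0, "ry": 0, "rz": 0, "claw": 0}, {"dx": 0, "dy": 0, "dz": 0, "rx": 0, "ry": 0, "rz": 0, "claw": 0}, {"dx": 0, "dy": 0, "dz": 0, "rx": 0, "ry": 0, "rz": 0, "claw": 0}, {"dx": 0, "dy": 0, "dz": 0, "rx": 0, "ry": 0, "rz": 0, "claw": 0}]}}

```text
time_s: 7.85
ee_pos: [0.5075, -0.0041, 0.0331]
eef_rot: [-3.142, -0.524, 0.068]
force: [0.3, 0.2, 0.1]
grip_width: 0.0922
grip_force: 0.0
```

```bash
python3 - <<'E'
from h import *
c=viewer.camera('wrist'); save(c,'w5.png')
o=telemetry.get_obs(); print(o['time_s'],pose()[1],o['grip_width'])
E
```

```text
7.9 [ 0.50753357 -0.00405389  0.03316326] 0.093140454082622
```

View pics/w5.png

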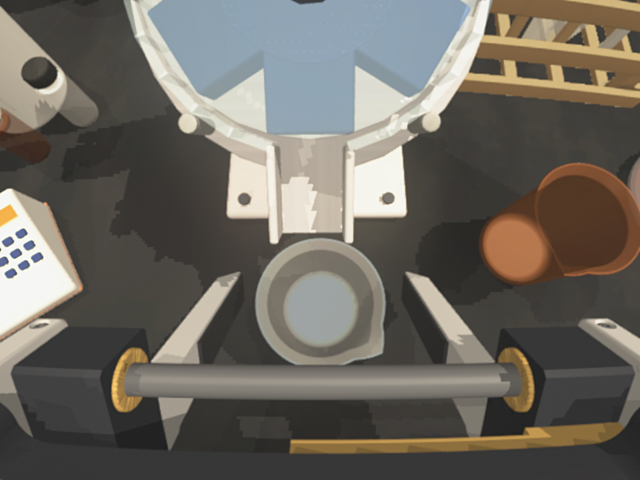

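The beaker stands upright, rim centre about (321,301), and the spout is at (311,233), slightly left of it. Computing the offset.

```bash
python3 - <<'E'
from h import *
c=viewer.camera('wrist')
rim=at_z(c,(321,301),.07); fl=at_z(c,(321,309),.003); lip=at_z(c,(311,232),.091)
yaw=.069;e=np.array([np.cos(yaw),np.sin(yaw)]); f=np.array([-e[1],e[0]])
print(rim,fl,lip); foot=(at_z(c,(228,218),0)+at_z(c,(406,217),0))/2; print('foot',foot, 'o',foot[:2]+.038*e, 'lip o',lip[:2]+.071*e)
for q in (lip[:2]-.027*e, foot[:2]-.06*e):
    d=((rim+fl)/2)[:2]-q; print('beaker-spot fwd/lat',d@e,d@f)
R,p=pose(); print(R.round(3))
E
```

```text
[ 0.50466705 -0.00393772  0.07      ] [ 0.50427052 -0.00368499  0.003     ] [0.52863196 0.00139725 0.091     ]
foot [0.56399915 0.00312183 0.        ] o [0.60190872 0.00574175] lip o [0.59946301 0.00629236]
beaker-spot fwd/lat 0.0025352160383981495 -0.003530272244462736
beaker-spot fwd/lat 0.00013328382071222132 -0.002812352215144087
[[ 0.864  0.068  0.499]
 [ 0.059 -0.998  0.034]
 [ 0.5   -0.    -0.866]]
```

Placed within about 4 mm of the spot. Retreating and rising to look at the crank.

{"name": "step_arm", "arguments": {"plan": [{"dx": 0, "dy": 0, "dz": -0.15, "rx": 0, "ry": 0, "rz": 0, "claw": 0}, {"dx": 0, "dy": 0, "dz": -0.3, "rx": 0, "ry": 0, "rz": 0, "claw": 0}, {"dx": 0, "dy": 0, "dz": -0.45, "rx": 0, "ry": 0, "rz": 0, "claw": 0}, {"dx": 0, "dy": 0, "dz": -0.45, "rx": 0, "ry": 0, "rz": 0, "claw": 0}, {"dx": 0.2, "dy": 0, "dz": -0.35, "rx": 0, "ry": 0, "rz": 0, "claw": 0.3}, {"dx": 0.2, "dy": 0, "dz": -0.35, "rx": 0, "ry": 0, "rz": 0, "claw": 0.4}, {"dx": 0.2, "dy": 0, "dz": -0.35, "rx": 0, "ry": 0, "rz": 0, "claw": 0.5}, {"dx": 0, "dy": 0, "dz": 0, "rx": 0, "ry": 0, "rz": 0, "claw": 0.5}, {"dx": 0, "dy": 0, "dz": 0, "rx": 0, "ry": 0, "rz": 0, "claw": 0.5}]}}

```text
time_s: 8.85
ee_pos: [0.4396, -0.0087, 0.2711]
eef_rot: [3.141, -0.525, 0.068]
force: [-0.5, -0.3, -0.5]
grip_width: 0.0575
grip_force: 0.0
```

```bash
python3 - <<'E'
from h import *
o=telemetry.get_obs(); print(o['time_s'],pose()[1],o['grip_width'],o['qpos'].round(2))
c=viewer.camera('wrist'); save(c,'w6.png')
yaw=.069;e=np.array([np.cos(yaw),np.sin(yaw),0]);a=-.5*e+[0,0,.866]; O=np.array([.601,.006,.132]); f=np.cross([0,0,1],e)
C=O+.055*a; print('pred centre',C,proj(c,[C,O+.033*a,C+.032*f]).round())
for n in ['crank_handle','drum','beaker_mid']:
    for r in viewer.recognise(n,c)[:2]: print(n,r)
E
```

```text
8.85 [ 0.43958847 -0.0086884   0.27112013] 0.05749704674156177 [-0.17 -0.28  2.07  0.16  0.84  1.25]
pred centre [0.57356544 0.00410401 0.17963   ] [[318. 154.]
 [318. 153.]
 [282. 154.]]
crank_handle {'rect': [268.6, 103.7, 367.4, 206.8], 'score': 0.97}
crank_handle {'rect': [477.5, 184.5, 542.3, 245.7], 'score': 0.5}
drum {'rect': [270.6, 106.7, 367.1, 204.8], 'score': 0.75}
drum {'rect': [257.8, 2.3, 376.8, 235.5], 'score': 0.18}
beaker_mid {'rect': [397.5, 203.7, 451.8, 254.3], 'score': 0.89}
beaker_mid {'rect': [297.9, 230.3, 346.1, 282.9], 'score': 0.75}
```

View pics/w6.png

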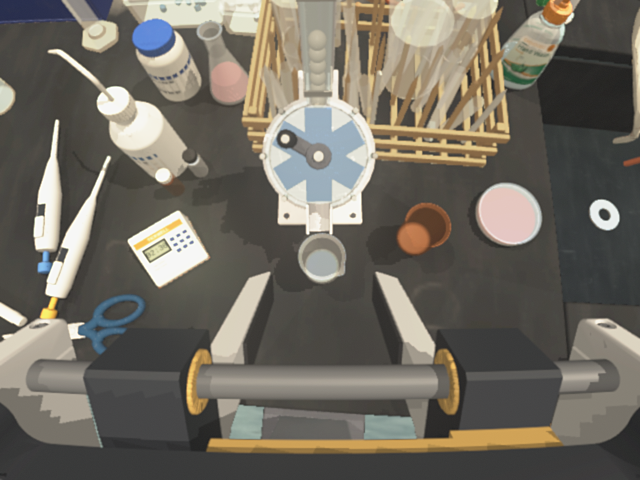

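The beaker stands under the spout at (322,258), and the handle is seen end-on at (286,139) with the hub at (318,156). The drum is at about 1.1 rad, with the handle up and to the left.

```bash
python3 - <<'E'
from h import *
c=viewer.camera('wrist'); R,p=pose()
yaw=.069;e=np.array([np.cos(yaw),np.sin(yaw),0]);a=-.5*e+[0,0,.866]; O=np.array([.601,.006,.132]); f=np.cross([0,0,1],e); u=np.cross(f,a)
top=[]
for du in (-3,0,3):
  for dv in (-3,0,3): top.append(at_depth(c,(286+du,139+dv)))
top=np.median(top,0); arm=at_depth(c,(303,149)); hub=at_depth(c,(318,156))
print(c['z_map'][133:146,286].round(3))
for n,P in dict(top=top,arm=arm,hub=hub).items():
    d=P-O; print(n,P.round(4),'axis',(d@a).round(4),'uphill',(d@u).round(4),'left',(d@f).round(4))
print('tool z vs axis',R[:,2]@-a, 'tool x.u',R[:,0]@u,'tool y.f',R[:,1]@f)
h=top-.019*a; print('handle pt',h,'shift',to(h),'top',to(top))
E
```

```text
[0.279 0.28  0.281 0.281 0.28  0.279 0.282 0.282 0.282 0.283 0.282 0.284
 0.285]
top [0.5762 0.0313 0.1969] axis 0.0677 uphill 0.0125 left 0.0269
arm [0.5898 0.0201 0.1573] axis 0.027 uphill 0.0038 left 0.0149
hub [0.583  0.0051 0.1576] axis 0.0312 uphill -0.0028 left 0.0003
tool z vs axis 0.9999760800789781 tool x.u 0.9999756155756843 tool y.f -0.999999535086361
handle pt [0.58570278 0.03190842 0.18040314] shift [ 0.845 -0.305  1.516] top [ 0.844 -0.305  1.326]
```

```bash
python3 - <<'E'
from h import *
c=viewer.camera('wrist')
yaw=.069;e=np.array([np.cos(yaw),np.sin(yaw),0]);a=-.5*e+[0,0,.866]; O=np.array([.601,.006,.132]); f=np.cross([0,0,1],e); u=np.cross(f,a)
R,t=ext(c); uu,vv=np.meshgrid(np.arange(640),np.arange(200)); n=cv2.undistortPoints(np.stack([uu,vv],-1).reshape(-1,1,2).astype(float),K(c),np.array(c['dist']))[:,0]
z=c['z_map'][:200].ravel(); P=(np.c_[n,np.ones(len(n))]*z[:,None]-t)@R-O; r=np.hypot(P@u+.003,P@f); ax=P@a
for lo in range(34,90,4):
    m=(r>lo/1e3)&(r<(lo+4)/1e3)&(z>0); m2=m&(P@u<.02); print(lo,np.percentile(ax[m2],[5,50,90,99]).round(3),ax[m].max().round(3) if m.any() else '')
E
```

```text
34 [0.019 0.02  0.051 0.069] 0.07
38 [0.019 0.02  0.021 0.066] 0.068
42 [0.019 0.02  0.021 0.022] 0.026
46 [0.009 0.019 0.021 0.022] 0.023
50 [0.009 0.018 0.019 0.02 ] 0.026
54 [-0.001  0.001  0.019  0.02 ] 0.035
58 [-0.001  0.     0.002  0.02 ] 0.039Traceback (most recent call last):
  File "<stdin>", line 7, in <module>
    return _quantile_unchecked(
        a, q, axis, out, overwrite_input, method, keepdims, weights)
    return _ureduce(a,
                    func=_quantile_ureduce_func,
    ...<5 lines>...
                    overwrite_input=overwrite_input,
                    method=method)
    r = func(a, **kwargs)
    result = _quantile(arr,
                       quantiles=q,
    ...<2 lines>...
                       out=out,
                       weights=wgt)
    slices_having_nans = np.isnan(arr[-1, ...])
                                  ~~~^^^^^^^^^
IndexError: index -1 is out of bounds for axis 0 with size 0
```

{"name": "step_arm", "arguments": {"plan": [{"dx": 0.28, "dy": -0.1, "dz": 0, "rx": 0, "ry": 0, "rz": 0, "claw": 0.5}, {"dx": 0.28, "dy": -0.1, "dz": 0, "rx": 0, "ry": 0, "rz": 0, "claw": 0.5}, {"dx": 0.285, "dy": -0.105, "dz": 0, "rx": 0, "ry": 0, "rz": 0, "claw": 0.5}, {"dx": 0, "dy": 0, "dz": 0.3, "rx": 0, "ry": 0, "rz": 0, "claw": 0.55}, {"dx": 0, "dy": 0, "dz": 0.3, "rx": 0, "ry": 0, "rz": 0, "claw": 0.55}, {"dx": 0, "dy": 0, "dz": 0.3, "rx": 0, "ry": 0, "rz": 0, "claw": 0.55}, {"dx": 0, "dy": 0, "dz": 0, "rx": 0, "ry": 0, "rz": 0, "claw": 0.55}, {"dx": 0, "dy": 0, "dz": 0, "rx": 0, "ry": 0, "rz": 0, "claw": 0.55}]}}

```text
time_s: 9.95
ee_pos: [0.5552, 0.0298, 0.2353]
eef_rot: [-3.141, -0.522, 0.068]
force: [-0.5, 0.0, 0.8]
grip_width: 0.0424
grip_force: 0.0
```

```bash
python3 - <<'E'
from h import *
o=telemetry.get_obs(); print(o['time_s'],o['grip_width'],o['qpos'].round(2),o['force'])
print(to([.5857,.0319,.1804]))
c=viewer.camera('wrist'); save(c,'w7.png')
E
```

```text
9.95 0.04239054686037189 [-0.04  0.05  1.87  0.08  0.71  1.42] [-0.49040489  0.04457057  0.80502675]
[-0.009 -0.     0.628]
```

View pics/w7.png

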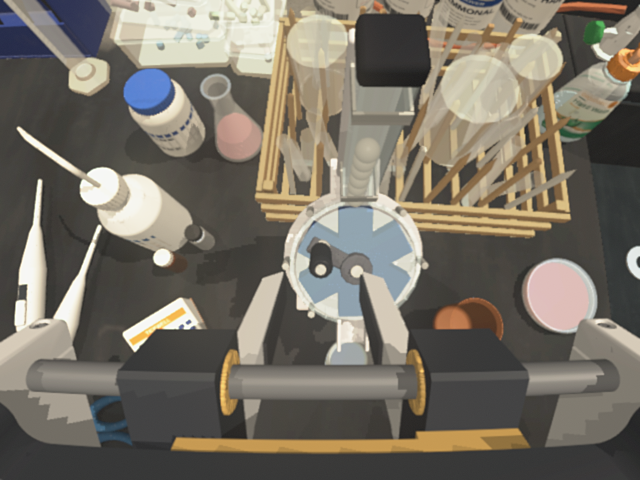

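The handle's top end is at (320,270), centred between the fingers, with the hub at (356,270). A quick consistency check by ray, then descend.

```bash
python3 - <<'E'
from h import *
c=viewer.camera('wrist')
yaw=.069;e=np.array([np.cos(yaw),np.sin(yaw),0]);a=-.5*e+[0,0,.866]; O=np.array([.601,.006,.132]); f=np.cross([0,0,1],e); u=np.cross(f,a)
R,t=ext(c)
def lev(uv,ax):
    d=R.T@ray(c,uv); o=-R.T@t; P=o+d*((O+ax*a-o)@a)/(d@a); return P
for n,uv,ax in [('top',(320,269),.0677),('hub',(356,270),.033)]:
    P=lev(uv,ax);D=at_depth(c,uv); print(n,to(P),[(round((P-O)@k,4)) for k in (u,f)],'depth:',[(round((D-O)@k,4)) for k in (a,u,f)])
E
```

```text
top [ 0.006 -0.013  0.45 ] [np.float64(0.0151), np.float64(0.0281)] depth: [np.float64(0.0694), np.float64(0.0158), np.float64(0.0281)]
hub [-0.134  0.261  0.797] [np.float64(0.0012), np.float64(0.0007)] depth: [np.float64(0.0306), np.float64(0.0002), np.float64(0.0004)]
```

{"name": "step_arm", "arguments": {"plan": [{"dx": 0, "dy": -0.007, "dz": 0.2, "rx": 0, "ry": 0, "rz": 0, "claw": 0.55}, {"dx": 0, "dy": 0, "dz": 0.2, "rx": 0, "ry": 0, "rz": 0, "claw": 0.55}, {"dx": 0, "dy": 0, "dz": 0.19, "rx": 0, "ry": 0, "rz": 0, "claw": 0.55}, {"dx": 0, "dy": 0, "dz": 0, "rx": 0, "ry": 0, "rz": 0, "claw": 0.55}, {"dx": 0, "dy": 0, "dz": 0, "rx": 0, "ry": 0, "rz": 0, "claw": 0.7}, {"dx": 0, "dy": 0, "dz": 0, "rx": 0, "ry": 0, "rz": 0, "claw": 0.85}, {"dx": 0, "dy": 0, "dz": 0, "rx": 0, "ry": 0, "rz": 0, "claw": 1}, {"dx": 0, "dy": 0, "dz": 0, "rx": 0, "ry": 0, "rz": 0, "claw": 1}, {"dx": 0, "dy": 0, "dz": 0, "rx": 0, "ry": 0, "rz": 0, "claw": 1}], "grip_force": 8}}

```text
time_s: 10.95
ee_pos: [0.5851, 0.0327, 0.1853]
eef_rot: [-3.141, -0.526, 0.068]
force: [-3.7, 2.9, 6.8]
grip_width: 0.0161
grip_force: 8.0
```

```bash
python3 - <<'E'
from h import *
o=telemetry.get_obs(); R,p=pose(); print(o['time_s'],o['grip_width'],p.round(4),o['force'].round(2))
yaw=.069;e=np.array([np.cos(yaw),np.sin(yaw),0]);a=-.5*e+[0,0,.866]; O=np.array([.601,.006,.132]); f=np.cross([0,0,1],e); u=np.cross(f,a)
d=p-O; print('TCP axis/up/left',d@a,d@u,d@f)
# rows: tool x=u, tool y=-f ; th: up=cos,left=sin
th0=np.radians(62)
for k in range(0,64):
    t1=th0+.1*k;t2=t1+.1; 
    print(k+1,round(.32*(np.cos(t2)-np.cos(t1)),3),round(-.32*(np.sin(t2)-np.sin(t1)),3),end=' | ')
E
```

```text
10.95 0.016072497721697696 [0.5851 0.0327 0.1853] [-3.69  2.86  6.79]
TCP axis/up/left 0.053173150380525745 0.014533744235019573 0.027762622143096573
1 -0.029 -0.014 | 2 -0.03 -0.011 | 3 -0.031 -0.008 | 4 -0.032 -0.004 | 5 -0.032 -0.001 | 6 -0.032 0.002 | 7 -0.032 0.005 | 8 -0.031 0.008 | 9 -0.03 0.011 | 10 -0.029 0.014 | 11 -0.027 0.017 | 12 -0.025 0.02 | 13 -0.023 0.022 | 14 -0.021 0.024 | 15 -0.018 0.026 | 16 -0.016 0.028 | 17 -0.013 0.029 | 18 -0.01 0.03 | 19 -0.007 0.031 | 20 -0.003 0.032 | 21 -0.0 0.032 | 22 0.003 0.032 | 23 0.006 0.031 | 24 0.009 0.031 | 25 0.012 0.03 | 26 0.015 0.028 | 27 0.018 0.027 | 28 0.02 0.025 | 29 0.023 0.023 | 30 0.025 0.02 | 31 0.027 0.018 | 32 0.028 0.015 | 33 0.03 0.012 | 34 0.031 0.009 | 35 0.031 0.006 | 36 0.032 0.003 | 37 0.032 -0.001 | 38 0.032 -0.004 | 39 0.031 -0.007 | 40 0.03 -0.01 | 41 0.029 -0.013 | 42 0.028 -0.016 | 43 0.026 -0.019 | 44 0.024 -0.021 | 45 0.022 -0.023 | 46 0.019 -0.025 | 47 0.017 -0.027 | 48 0.014 -0.029 | 49 0.011 -0.03 | 50 0.008 -0.031 | 51 0.005 -0.032 | 52 0.002 -0.032 | 53 -0.002 -0.032 | 54 -0.005 -0.032 | 55 -0.008 -0.031 | 56 -0.011 -0.03 | 57 -0.014 -0.029 | 58 -0.017 -0.027 | 59 -0.019 -0.025 | 60 -0.022 -0.023 | 61 -0.024 -0.021 | 62 -0.026 -0.019 | 63 -0.028 -0.016 | 64 -0.029 -0.013 |
```

Handle gripped and parallel to the drum axis. Cranking anticlockwise at 1 rad/s.

{"name": "step_arm", "arguments": {"plan": [{"dx": -0.029, "dy": -0.014, "dz": 0, "rx": 0, "ry": 0, "rz": 0, "claw": 1}, {"dx": -0.03, "dy": -0.011, "dz": 0, "rx": 0, "ry": 0, "rz": 0, "claw": 1}, {"dx": -0.031, "dy": -0.008, "dz": 0, "rx": 0, "ry": 0, "rz": 0, "claw": 1}, {"dx": -0.032, "dy": -0.004, "dz": 0, "rx": 0, "ry": 0, "rz": 0, "claw": 1}, {"dx": -0.032, "dy": -0.001, "dz": 0, "rx": 0, "ry": 0, "rz": 0, "claw": 1}, {"dx": -0.032, "dy": 0.002, "dz": 0, "rx": 0, "ry": 0, "rz": 0, "claw": 1}, {"dx": -0.032, "dy": 0.005, "dz": 0, "rx": 0, "ry": 0, "rz": 0, "claw": 1}, {"dx": -0.031, "dy": 0.008, "dz": 0, "rx": 0, "ry": 0, "rz": 0, "claw": 1}, {"dx": -0.03, "dy": 0.011, "dz": 0, "rx": 0, "ry": 0, "rz": 0, "claw": 1}, {"dx": -0.029, "dy": 0.014, "dz": 0, "rx": 0, "ry": 0, "rz": 0, "claw": 1}]}}

```text
time_s: 11.95
ee_pos: [0.5578, 0.0315, 0.1694]
eef_rot: [-3.14, -0.524, 0.069]
force: [-8.8, 8.1, 9.2]
grip_width: 0.0161
grip_force: 8.0
```

```bash
cat > st.py <<'E'
from h import *
import sys
o=telemetry.get_obs(); R,p=pose(); yaw=.069;e=np.array([np.cos(yaw),np.sin(yaw),0]);a=-.5*e+[0,0,.866]; O=np.array([.601,.006,.132]); f=np.cross([0,0,1],e); u=np.cross(f,a)
d=p-O; x,y=d@u+.0005,d@f+.0005; th=np.arctan2(y,x)
print(o['time_s'],'ax %.4f r %.4f th %.1f turned %.2f'%(d@a,np.hypot(x,y),np.degrees(th),(th-np.radians(62))%(2*np.pi)),o['force'].round(1),o['grip_width'].round(4))
E
python3 st.py
```

```text
Traceback (most recent call last):
  File "st.py", line 5, in <module>
    print(o['time_s'],'ax %.4f r %.4f th %.1f turned %.2f'%(d@a,np.hypot(x,y),np.degrees(th),(th-np.radians(62))%(2*np.pi)),o['force'].round(1),o['grip_width'].round(4))
                                                                                                                                                ^^^^^^^^^^^^^^^^^^^^^
AttributeError: 'float' object has no attribute 'round'
```

{"name": "step_arm", "arguments": {"plan": [{"dx": -0.027, "dy": 0.017, "dz": 0, "rx": 0, "ry": 0, "rz": 0, "claw": 1}, {"dx": -0.025, "dy": 0.02, "dz": 0, "rx": 0, "ry": 0, "rz": 0, "claw": 1}, {"dx": -0.023, "dy": 0.022, "dz": 0, "rx": 0, "ry": 0, "rz": 0, "claw": 1}, {"dx": -0.021, "dy": 0.024, "dz": 0, "rx": 0, "ry": 0, "rz": 0, "claw": 1}, {"dx": -0.018, "dy": 0.026, "dz": 0, "rx": 0, "ry": 0, "rz": 0, "claw": 1}, {"dx": -0.016, "dy": 0.028, "dz": 0, "rx": 0, "ry": 0, "rz": 0, "claw": 1}, {"dx": -0.013, "dy": 0.029, "dz": 0, "rx": 0, "ry": 0, "rz": 0, "claw": 1}, {"dx": -0.01, "dy": 0.03, "dz": 0, "rx": 0, "ry": 0, "rz": 0, "claw": 1}, {"dx": -0.007, "dy": 0.031, "dz": 0, "rx": 0, "ry": 0, "rz": 0, "claw": 1}, {"dx": -0.003, "dy": 0.032, "dz": 0, "rx": 0, "ry": 0, "rz": 0, "claw": 1}]}}

```text
time_s: 12.95
ee_pos: [0.5455, 0.0038, 0.1609]
eef_rot: [-3.141, -0.523, 0.069]
force: [-7.6, 2.2, 7.0]
grip_width: 0.0157
grip_force: 8.0
```

```bash
sed -i "s/,o\['grip_width'\].round(4)//" st.py; python3 st.py
```

```text
12.95 ax 0.0528 r 0.0332 th 176.4 turned 2.00 [-7.6  2.2  7. ]
```

{"name": "step_arm", "arguments": {"plan": [{"dx": 0.003, "dy": 0.032, "dz": 0, "rx": 0, "ry": 0, "rz": 0, "claw": 1}, {"dx": 0.004, "dy": 0.032, "dz": 0, "rx": 0, "ry": 0, "rz": 0, "claw": 1}, {"dx": 0.007, "dy": 0.031, "dz": 0, "rx": 0, "ry": 0, "rz": 0, "claw": 1}, {"dx": 0.01, "dy": 0.031, "dz": 0, "rx": 0, "ry": 0, "rz": 0, "claw": 1}, {"dx": 0.013, "dy": 0.03, "dz": 0, "rx": 0, "ry": 0, "rz": 0, "claw": 1}, {"dx": 0.016, "dy": 0.028, "dz": 0, "rx": 0, "ry": 0, "rz": 0, "claw": 1}, {"dx": 0.018, "dy": 0.027, "dz": 0, "rx": 0, "ry": 0, "rz": 0, "claw": 1}, {"dx": 0.02, "dy": 0.025, "dz": 0, "rx": 0, "ry": 0, "rz": 0, "claw": 1}, {"dx": 0.023, "dy": 0.023, "dz": 0, "rx": 0, "ry": 0, "rz": 0, "claw": 1}, {"dx": 0.025, "dy": 0.02, "dz": 0, "rx": 0, "ry": 0, "rz": 0, "claw": 1}]}}

```text
time_s: 13.95
ee_pos: [0.56, -0.0234, 0.1681]
eef_rot: [-3.142, -0.524, 0.068]
force: [-4.0, 2.5, 4.8]
grip_width: 0.016
grip_force: 8.0
```

```bash
python3 st.py
```

```text
13.95 ax 0.0528 r 0.0320 th -125.6 turned 3.01 [-4.   2.5  4.8]
```

```bash
cat > look.py <<'E'
from h import *
import sys
B=np.array([.505,-.004,.035]); X=[B+[.033*i,.033*j,.037*k] for i in(-1,1) for j in(-1,1) for k in(-1,1)]
for n in ['scene','top','wrist']:
    c=viewer.camera(n); q=proj(c,X); b=np.r_[q.min(0),q.max(0)].round().astype(int)
    np.save('L_%s_%s.npy'%(n,sys.argv[1]),c['img'])
    print(n,'box',b)
    if n!='wrist' or b[3]<330:
        x0,y0,x1,y1=np.clip(b,0,639); im=c['img'][y0:y1,x0:x1].astype(int)
        print('  white px',((im.min(2)>185)).sum(), 'mean',im.mean().round(1))
        try:
            z=np.load('L_%s_a.npy'%n)[y0:y1,x0:x1].astype(int); print('  diff px',(abs(im-z).max(2)>35).sum())
        except FileNotFoundError: pass
    for r in viewer.recognise('ball_1_center',c): print('  ball',round(r['score'],2),np.round(r['rect'],1))
E
python3 look.py a
```

```text
scene box [259 288 303 342]
  white px 439 mean 126.2
  diff px 0
  ball 0.71 [213.3 176.1 275.6 326.9]
top box [253 239 283 268]
  white px 0 mean 96.2
  diff px 0
wrist box [245 331 337 428]
```

{"name": "step_arm", "arguments": {"plan": [{"dx": 0.027, "dy": 0.018, "dz": 0, "rx": 0, "ry": 0, "rz": 0, "claw": 1}, {"dx": 0.028, "dy": 0.015, "dz": 0, "rx": 0, "ry": 0, "rz": 0, "claw": 1}, {"dx": 0.03, "dy": 0.012, "dz": 0, "rx": 0, "ry": 0, "rz": 0, "claw": 1}, {"dx": 0.031, "dy": 0.009, "dz": 0, "rx": 0, "ry": 0, "rz": 0, "claw": 1}, {"dx": 0.031, "dy": 0.006, "dz": 0, "rx": 0, "ry": 0, "rz": 0, "claw": 1}, {"dx": 0.032, "dy": 0.003, "dz": 0, "rx": 0, "ry": 0, "rz": 0, "claw": 1}, {"dx": 0.032, "dy": -0.001, "dz": 0, "rx": 0, "ry": 0, "rz": 0, "claw": 1}, {"dx": 0.032, "dy": -0.004, "dz": 0, "rx": 0, "ry": 0, "rz": 0, "claw": 1}, {"dx": 0.031, "dy": -0.007, "dz": 0, "rx": 0, "ry": 0, "rz": 0, "claw": 1}, {"dx": 0.03, "dy": -0.01, "dz": 0, "rx": 0, "ry": 0, "rz": 0, "claw": 1}]}}

```text
time_s: 15.25
ee_pos: [0.5858, -0.0247, 0.1827]
eef_rot: [-3.14, -0.522, 0.068]
force: [-10.5, 6.9, 5.9]
grip_width: 0.0162
grip_force: 8.0
```

```bash
python3 st.py; python3 look.py b
```

```text
15.25 ax 0.0525 r 0.0310 th -69.4 turned 3.99 [-10.5   6.9   5.9]
scene box [259 288 303 342]
  white px 435 mean 126.5
  diff px 0
top box [253 239 283 268]
  white px 0 mean 127.9
  diff px 467
wrist box [245 355 333 456]
```

```bash
python3 - <<'E'
from h import *
for n in ['scene','top']:
    c=viewer.camera(n); R,t=ext(c); B=np.array([.505,-.004,.01]); q=proj(c,[B,B+[0,0,.06]]); print(n,'expected depth',(R@B+t)[2], q.round(1))
    for k in q: 
        u,v=k.round().astype(int); print(c['z_map'][v-2:v+3:2,u-8:u+9:4].round(3).tolist(), c['img'][v,u])
    d=(abs(np.load('L_%s_a.npy'%n).astype(int)-np.load('L_%s_b.npy'%n))>35).max(2); ys,xs=np.nonzero(d); print(d.sum(),xs.min(),xs.max(),ys.min(),ys.max())
E
```

```text
scene expected depth 1.1462562551764122 [[281.6 323.9]
 [280.6 301.1]]
[[1.121000051498413, 1.1150000095367432, 1.1130000352859497, 1.1150000095367432, 1.1230000257492065], [1.11899995803833, 1.1180000305175781, 1.1109999418258667, 1.1150000095367432, 1.1269999742507935], [1.1269999742507935, 1.1160000562667847, 1.121999979019165, 1.1230000257492065, 1.1260000467300415]] [233 227 202]
[[1.1319999694824219, 1.1339999437332153, 1.1410000324249268, 1.1360000371932983, 1.1339999437332153], [1.1299999952316284, 1.1419999599456787, 1.1440000534057617, 1.1390000581741333, 1.1369999647140503], [1.1349999904632568, 1.1430000066757202, 1.1440000534057617, 1.1449999809265137, 1.1380000114440918]] [163 148 127]
14886 199 603 0 437
top expected depth 1.1798163591913577 [[269.8 254.6]
 [266.6 252.5]]
[[0.7509999871253967, 0.7490000128746033, 0.7570000290870667, 0.7549999952316284, 0.7590000033378601], [0.75, 0.7519999742507935, 0.7509999871253967, 0.753000020980835, 0.7570000290870667], [0.75, 0.7519999742507935, 0.7519999742507935, 0.7549999952316284, 0.753000020980835]] [165 158 100]
[[0.75, 0.7519999742507935, 0.753000020980835, 0.7570000290870667, 0.7599999904632568], [0.7509999871253967, 0.7509999871253967, 0.7540000081062317, 0.7559999823570251, 0.7570000290870667], [0.7490000128746033, 0.75, 0.7490000128746033, 0.7540000081062317, 0.7540000081062317]] [160 154  93]
7506 49 309 192 479
```

```bash
python3 - <<'E'
import numpy as np,cv2
im=np.hstack([cv2.resize(np.load('L_scene_%s.npy'%k)[210:350,200:315,::-1],None,fx=3.4,fy=3.4,interpolation=3) for k in 'ab']); cv2.imwrite('pics/s8.png',im); print(im.shape)
E
```

```text
(476, 782, 3)
```

View pics/s8.png

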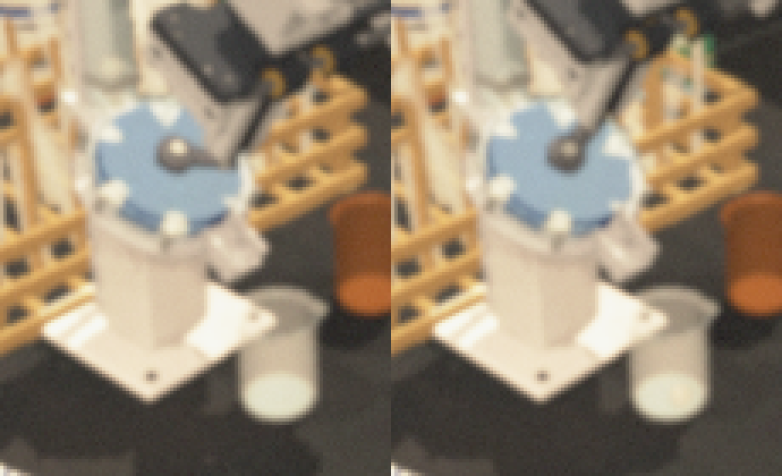

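Scene montage, left at 3.0 rad and right at 4.0 rad: the beaker is upright, and its pale floor is empty on the left. On the right there is a warm blob at about full pixel (285,326), likely the first ball. I'll track this numerically from here.

```bash
cat > cnt.py <<'E'
import sys,os
from h import *
k=sys.argv[1]; fn='L_scene_%s.npy'%k
if not os.path.exists(fn):
    ims=[viewer.camera('scene')['img'].astype(float) for _ in range(2)]; np.save(fn,np.mean(ims,0))
A=np.load('L_scene_a.npy').astype(float); B=np.load(fn).astype(float)
g=lambda I:cv2.GaussianBlur((I[...,0]-I[...,2]),(0,0),1.0)
D=(g(B)-g(A))[312:336:2,268:296:2]; print(D.round().astype(int)); d=(g(B)-g(A))[312:336,268:296]; print('sum>8:',(d>8).sum(),'lum',(B-A)[312:336,268:296].mean().round(2))
E
python3 cnt.py b
```

```text
[[ 0  0  0  0  1  0  1  0  1  1  1  1  0  0]
 [ 1  0  0  1  1  0  0  0  1  0  0  0  0  0]
 [ 0  0  0  1  1  0  1  0  1  0  0  0 -1 -1]
 [ 0  0  0  0  0  0  0  0  1  1  0  0  0  0]
 [ 0  0  0 -1  0  0  0  0  0  0  0  0  0  0]
 [ 0  0  0  0  0  0  0  2  6  6  3  1  0 -1]
 [ 0  0  0  0  0  0  2  8 13 15  9  2 -1 -1]
 [ 0  0  0 -1  0  0  2 12 16 18 11  2  0  0]
 [ 0  0  0  0  0  0  1  8 14 14  7  1  0  0]
 [ 0  0  0  1  0 -1  0  2  5  4  1  0  0  0]
 [ 1  2  0  0  1  0 -1  0  1  1  1  0  0  0]
 [ 2  1  0  1  1 -1  0  1  1  1  0 -1  0  0]]
sum>8: 41 lum 0.29
```

Exactly one ball is in the beaker. Continuing one more radian.

{"name": "step_arm", "arguments": {"plan": [{"dx": 0.029, "dy": -0.013, "dz": 0, "rx": 0, "ry": 0, "rz": 0, "claw": 1}, {"dx": 0.028, "dy": -0.016, "dz": 0, "rx": 0, "ry": 0, "rz": 0, "claw": 1}, {"dx": 0.026, "dy": -0.019, "dz": 0, "rx": 0, "ry": 0, "rz": 0, "claw": 1}, {"dx": 0.024, "dy": -0.021, "dz": 0, "rx": 0, "ry": 0, "rz": 0, "claw": 1}, {"dx": 0.022, "dy": -0.023, "dz": 0, "rx": 0, "ry": 0, "rz": 0, "claw": 1}, {"dx": 0.019, "dy": -0.025, "dz": 0, "rx": 0, "ry": 0, "rz": 0, "claw": 1}, {"dx": 0.017, "dy": -0.027, "dz": 0, "rx": 0, "ry": 0, "rz": 0, "claw": 1}, {"dx": 0.014, "dy": -0.029, "dz": 0, "rx": 0, "ry": 0, "rz": 0, "claw": 1}, {"dx": 0.011, "dy": -0.03, "dz": 0, "rx": 0, "ry": 0, "rz": 0, "claw": 1}, {"dx": 0.008, "dy": -0.031, "dz": 0, "rx": 0, "ry": 0, "rz": 0, "claw": 1}]}}

```text
time_s: 16.65
ee_pos: [0.6014, -0.0011, 0.1926]
eef_rot: [3.141, -0.522, 0.068]
force: [-9.1, -0.8, 4.9]
grip_width: 0.016
grip_force: 8.0
```

```bash
python3 st.py; python3 cnt.py c
```

```text
16.65 ax 0.0525 r 0.0314 th -12.1 turned 4.99 [-9.1 -0.8  4.9]
[[ 0  1  1  0  0  0  0  1  1  1  1  1  0  0]
 [ 0  0  0  1  1  0  0  0  1  1  0  0  0  0]
 [ 0  0  0  1  1  0  0  0  0  0  0  0  0  0]
 [ 1  1  1  1  1  0  0  1  1  1  2  1  0  0]
 [ 0  0  1  0  0  0  0  2  3  2  4  3  1  1]
 [ 1  1  0  0  0  1  2  5  9 10 10  4  0 -1]
 [ 0  0  0 -1  1  4  3  5 12 13  9  3 -1 -1]
 [ 1  0  0 -1  2  9  9 10 10  6  2  0  0  0]
 [ 0  0  0  0  2  8 13 13  8  1  0  0  0 -1]
 [ 0  0  0  0  0  3  6  6  2  0 -1 -1  0  0]
 [ 1  0 -1  0  0  0  0  1  0  0  0  0  1  0]
 [ 2  0  0  1  0 -1 -1  1  1  1  0  0  0  0]]
sum>8: 48 lum 1.98
```

Two balls now. Going on in smaller portions.

{"name": "step_arm", "arguments": {"plan": [{"dx": 0.005, "dy": -0.032, "dz": 0, "rx": 0, "ry": 0, "rz": 0, "claw": 1}, {"dx": 0.002, "dy": -0.032, "dz": 0, "rx": 0, "ry": 0, "rz": 0, "claw": 1}, {"dx": -0.002, "dy": -0.032, "dz": 0, "rx": 0, "ry": 0, "rz": 0, "claw": 1}, {"dx": -0.005, "dy": -0.032, "dz": 0, "rx": 0, "ry": 0, "rz": 0, "claw": 1}, {"dx": -0.008, "dy": -0.031, "dz": 0, "rx": 0, "ry": 0, "rz": 0, "claw": 1}, {"dx": -0.011, "dy": -0.03, "dz": 0, "rx": 0, "ry": 0, "rz": 0, "claw": 1}, {"dx": -0.014, "dy": -0.029, "dz": 0, "rx": 0, "ry": 0, "rz": 0, "claw": 1}, {"dx": 0, "dy": 0, "dz": 0, "rx": 0, "ry": 0, "rz": 0, "claw": 1}, {"dx": 0, "dy": 0, "dz": 0, "rx": 0, "ry": 0, "rz": 0, "claw": 1}, {"dx": 0, "dy": 0, "dz": 0, "rx": 0, "ry": 0, "rz": 0, "claw": 1}]}}

```text
time_s: 17.75
ee_pos: [0.5975, 0.0206, 0.1914]
eef_rot: [-3.141, -0.524, 0.068]
force: [-5.2, -0.1, 5.7]
grip_width: 0.0154
grip_force: 8.0
```

```bash
python3 st.py; python3 cnt.py d
```

```text
17.75 ax 0.0526 r 0.0320 th 28.7 turned 5.70 [-5.2 -0.1  5.7]
[[ 0  0  1  1  1  1  0  1  1  1  1  2  1  0]
 [ 0  0  0  1  1  0  0  0  1  1  1  1  0  0]
 [ 0  0  0  1  1  1  1  0  1  1  1  0  0  1]
 [ 0  1  1  1  1  1  1  1  1  2  2  1  1  1]
 [ 0  0  1  1  1  1  3  4  2  4  5  2  1  1]
 [ 1  0  1  3  3  0  5 10 11 12 11  5  1 -1]
 [ 0  0  2  6  8  6  9 10 12 14 15 10  1  0]
 [ 0  0  1  6 12 14 11  6  9 14 15 10  2  1]
 [ 0  0  1  3  7  8  4  1  4  9  9  5  1  0]
 [ 0  1  0  1  1  1  0 -1  0  2  2  1  1  0]
 [ 1  0 -1  0  1  0 -1  0  0  1  0  0  1  1]
 [ 1  0  0  0  1  0  0  1  2  1  0 -1  0  0]]
sum>8: 75 lum 2.2
```

Three blobs now (left, top and right in the beaker). Releasing the handle and backing off along the axis, then verifying from other cameras.

{"name": "step_arm", "arguments": {"plan": [{"dx": 0, "dy": 0, "dz": 0, "rx": 0, "ry": 0, "rz": 0, "claw": 0.7}, {"dx": 0, "dy": 0, "dz": 0, "rx": 0, "ry": 0, "rz": 0, "claw": 0.6}, {"dx": 0, "dy": 0, "dz": 0, "rx": 0, "ry": 0, "rz": 0, "claw": 0.6}, {"dx": 0, "dy": 0, "dz": -0.15, "rx": 0, "ry": 0, "rz": 0, "claw": 0.6}, {"dx": 0, "dy": 0, "dz": -0.3, "rx": 0, "ry": 0, "rz": 0, "claw": 0.6}, {"dx": 0, "dy": 0, "dz": -0.4, "rx": 0, "ry": 0, "rz": 0, "claw": 0.6}, {"dx": -0.2, "dy": 0, "dz": -0.4, "rx": 0, "ry": 0, "rz": 0, "claw": 0.6}, {"dx": -0.4, "dy": 0, "dz": 0, "rx": 0, "ry": 0, "rz": 0, "claw": 0.6}, {"dx": -0.4, "dy": 0.1, "dz": 0, "rx": 0, "ry": 0, "rz": 0, "claw": 0.6}, {"dx": 0, "dy": 0, "dz": 0, "rx": 0, "ry": 0, "rz": 0, "claw": 0.6}]}}

```text
time_s: 18.85
ee_pos: [0.446, -0.0, 0.2466]
eef_rot: [-3.141, -0.52, 0.067]
force: [1.1, -0.7, 0.3]
grip_width: 0.0376
grip_force: 0.0
```

```bash
python3 cnt.py e|tail -1; python3 - <<'E'
from h import *
o=telemetry.get_obs(); print(o['time_s'],o['ee_pos'].round(3),o['grip_width'],o['force'].round(1))
c=viewer.camera('wrist'); save(c,'w9.png')
for n in ('ball_1_center','beaker_mid'):
  for r in viewer.recognise(n,c): print(n,round(r['score'],2),np.round(r['rect'],1))
B=np.array([.505,-.004,.0]); q=proj(c,[B+[0,0,.01]])[0]; print(q)
u,v=q.round().astype(int); w=18; im=c['img'][v-w:v+w,u-w:u+w].astype(int)
print((im[...,0]-im[...,2])[::2,::2])
E
```

```text
sum>8: 86 lum 0.41
18.95 [0.45 0.   0.25] 0.037805415849430105 [1.1 0.2 0.4]
ball_1_center 0.62 [317.4 264.2 331.6 274. ]
beaker_mid 0.69 [403.5 205.1 467.1 258.8]
beaker_mid 0.65 [304.3 235.4 357.1 290.2]
[328.53312376 270.35323542]
[[22 20 21 20 19 20 20 19 19 19 19 18 18 18 18 17 18 17]
 [22 20 20 20 21 23 23 17 17 18 19 21 21 18 19 18 18 18]
 [22 20 18 22 19 11  5  2  1  2  4  7 15 21 21 20 19 18]
 [18 20 22 14  3 -3 -4 -5 -4 -4 -2 -2  1 10 21 22 20 19]
 [19 23 16 -1 -3  8  3 -4 -4 -3 -3 -2 -3 -1 10 21 21 18]
 [20 17  1  6 43 46 44 30  0 -3 -2 -4  4 13  8 11 21 18]
 [23  7 -3 37 26 10  4 39 24 -4 -3 19 43 44 42 29 20 20]
 [20  1 -2 45 25  8 -1 35 31 -4  2 44 36 31 39 41 23 21]
 [16 -1 -4 38 33 16 11 31 22 -4  7 45 35 29 35 45 25 22]
 [15  0 -6  8 47 36 28 42  1 -3  0 44 40 37 40 43 18 22]
 [17 -1 -5 -5  2 16 16  1 -3 -3  1 24 42 45 44 22  8 21]
 [25  1 -4 -4 -5 -3 -3 -3 -2 34 44 45 36 14  5 -2 10 21]
 [32 11 -4 -5 -6 -3 -3 -4 24 42 35 39 44 28 -4 -1 16 23]
 [25 18  7 -4 -3 -3 -3 -3 43 37 25 32 40 39 -1  5 22 25]
 [15 25 12  7  0 -3 -4 -4 37 38 34 35 42 35  6 24 32 31]
 [ 9 17 21 11  7  7  4  0 10 43 39 40 39 26 22 32 32 18]
 [ 8 11 18 22  9  9  7  8  8 18 30 31 22 19 25 14 12 11]
 [ 8  9 11 17 22 20 17 11  5  4  6 19 22 20 18 11 11 11]]
```

The wrist view shows three distinct balls on the beaker floor (around its centre at (328,270)) and nothing touching. Handing in.

```bash
python3 -c "
from station import hand_in
print(hand_in())"
```

```text
the job is handed in; nothing more can be done
None
```

The clear beaker stands upright under the spout, within about 4 mm of the spot, with exactly three balls in it; I let go of the crank, backed the arm off and handed the job in at about 19 s, with no verdict returned.

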